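# Open the ratchet stop of the spice rack

## Task

The spice rack's sliding stop is set close to the jars and its ratchet keeps it from going back. Press the release paddle in the stop down with the fingertips and, keeping it pressed, push the stop back along its bar, away from the jars, all the way to the far end, then take the hand away so that the paddle springs up. Leave the jars, the shaker, the cup and the mug standing where they are.

Things in the scene. Friction and masses are not known exactly. Their poses are not given: they have to be found in the camera images.
- rack: Low spice rack fixed to the worktop: wooden board 130 mm (x) by 430 mm (y) by 12 mm thick. Origin: centre of its underside, on the worktop; x away from the robot at yaw 0 (turned up to 0.3 rad), y along the rack. Three jars stand in a row at x = +25 mm at the -y end, by a 90 mm high end plate (y = -200 mm); a steel rail runs along the back edge, 50 mm up. The +y end is empty.
- bar_end (a point): Where the bar meets the narrow wooden end post, the far end of the stop's travel (rack x = -35, y = +195, z = 60 mm; post 10 mm thick, top at z = 90 mm). The toothed steel bar, 8 mm by 20 mm, runs from here along the rack's y to the end plate, its top 70 mm above the worktop. Axes as the rack's.
- stop (a joint): Position of the sliding stop, in m: 0 = closest to the jars, 0.163 = at the far end post, its mechanical limit; moves along the rack's +y as it grows. Sliding takes about 1 N plus 8 N per m/s. With the paddle up, a ratchet (teeth every 8 mm) keeps it from going back (+y); towards the jars it clicks on.
- stop_plate (a point): The sliding stop: black plastic slide on the bar, 78 mm long (y), with two upright walls 8 mm thick, tops 115 mm above the worktop: a stop plate 104 mm wide (x) facing the jars, a push wall 44 mm wide on the other side. Between them a pocket 62 mm long, open at the top and both sides, with the release paddle as its floor. Point: centre of the plate's face to the jars, 65 mm up.
- release (a joint): How far the release paddle is pressed straight down, in m: near 0 when up (to 0.004 if the pawl stands on a tooth), 0.010 fully down on its stop; the pawl is clear of the teeth from 0.005 on. A spring (1.5 N at the start, 4 N fully down) lifts it when let go, so it must be kept down while the stop is pushed back.
- release_top (a point): Centre of the top face of the release paddle, a grey ribbed plate 42 mm (x) by 50 mm (y) lying in the pocket of the stop; 90 mm above the worktop when up, 80 mm when fully pressed. It travels with the stop. Axes as the rack's.
- push_wall (a point): On the inner face of the push wall (the pocket's +y side), mid-width, 100 mm above the worktop (15 mm below the wall's top); 31 mm in +y from the paddle's centre. A fingertip in the pocket pushes this face towards +y. Axes as the rack's.
- jar_1_mid (a point): Spice jar with a red or orange cap, 45 mm in diameter, 106 mm high, loose in the rack (next to the end plate); this point is its centre, half-way up. To be left standing. z is its upright axis.
- jar_2_mid (a point): Spice jar with a red or orange cap, 45 mm in diameter, 106 mm high, loose in the rack (the middle one); this point is its centre, half-way up. To be left standing. z is its upright axis.
- jar_3_mid (a point): Spice jar with a red or orange cap, 45 mm in diameter, 106 mm high, loose in the rack (next to the stop); this point is its centre, half-way up. To be left standing. z is its upright axis.
- shaker_mid (a point): Salt shaker, 44 mm in diameter, 90 mm high, loose, on the worktop between the rack and the robot; the point is its centre, half-way up. To be left standing.
- cup_mid (a point): Small brown espresso cup, 67 mm in diameter, 58 mm high, loose, near the front edge; its centre, half-way up. To be left alone.
- mug_mid (a point): Mug, 82 mm in diameter, 94 mm high, loose, at the right; its centre, half-way up. To be left alone.
Things that resemble listed ones, but are neither listed nor needed, are in the scene too. Several things look just like the part that bears mug_mid: the one meant starts farthest to the robot's right.

How it is judged (in metres and radians):
On the way, in this order (a step that is already met when the one before it is completed fails the run):
1. the release paddle is pressed, with the stop not yet moved back (value of joint release above 0.005 m and value of joint stop below 0.08 m), for 0.1 s.
2. the stop has been pushed back to the far end (value of joint stop above 0.153 m), for 0.1 s.
At the end, for the whole second after the job is handed in: The stop rests within 10 mm of its far limit (joint over 0.153 m), the paddle has sprung up (under 4 mm pressed), and the three jars, the shaker, the cup and the mug stand upright within 15 mm of where they were (value of joint stop above 0.153 m and value of joint release below 0.004 m and velocity of joint stop between -0.01 and 0.01 m/s and distance of each of jar_1_mid, jar_2_mid, jar_3_mid, shaker_mid, cup_mid, mug_mid from where it was at the start of the episode below 0.015 m and angle between each of jar_1_mid, jar_2_mid, jar_3_mid, shaker_mid, cup_mid, mug_mid's own z axis and vertical below 0.15 rad); the robot touches nothing.
It fails at once if a jar, the shaker, the cup or the mug is lifted, carried or pushed more than 20 mm, or tipped over (distance of any of jar_1_mid, jar_2_mid, jar_3_mid, shaker_mid, cup_mid, mug_mid from where it was at the start of the episode above 0.02 m or angle between any of jar_1_mid, jar_2_mid, jar_3_mid, shaker_mid, cup_mid, mug_mid's own z axis and vertical above 0.3 rad).
It also fails if it takes over 35 s, if anything falls off the work surface, if the arm or the gripper's body presses on something with over 40 N, if the wrist force passes 120 N, or if a joint passes its speed limit or range.

## Robot

A 6-joint arm with a two-finger parallel gripper is mounted at the origin on a cart in front of the work surface, level with it; the furniture and walls round the work are solid. World frame = base frame: x ahead of the robot, y to its left, z up, the work surface at z = 0. Lengths are in mm, angles in rad, forces in N, time in s.
With the tool pointing down it reaches from about 350 to 775 mm from the base axis. Payload 7.3 kg.
Tool frame: the origin (TCP) lies between the finger pads; the fingertips stand 22 mm ahead of it and the grasp point (between the pads) lies 3 mm ahead of it; z points along the fingers, x is the direction in which the jaws open and shut, and the axes are right-handed (so a half turn about z gives the same grasp; the last joint's range is limited). The gripper opens to 92 mm and grips with 3 to 60 N. Pads are 19 mm wide; open, the fingers measure 130 mm over their backs; the gripper's body (75 mm by 190 mm) begins 47 mm behind the grasp point.
Start: joints at [-1.396, 0.342, 1.524, -0, 1.275, -0.146], TCP at [165.568, -498.227, 248.741] pointing down, gripper open.
Joint ranges: [-2.53, 2.53], [-0.77, 2.02], [0.04, 2.7], [-1, 4.14], [0.28, 2.66], [-3.11, 3.11]. Speed limits (rad/s): [2.57, 2.57, 3.14, 3.14, 3.14, 3.14].

## Interface

Orientations are given as [roll, pitch, yaw] about the fixed x, y, z axes, in that order (R = Rz(yaw) Ry(pitch) Rx(roll)).
In Python, from plant import * gives the robot as it stands. The module is installed in compiled form; this text tells all that it offers.
- The arm moves only by the shell command python3 -m handwheel 'ROWS' [OPENING]. ROWS is a JSON object of lists of equal length, an entry for each row: "translation": the shift along the world's x, y, z in units of 15 cm (1.0 is 15 cm), a list of three; "twist": the turn about the world's z in units of 90 degrees (1.0 is 90 degrees). In form: {"translation": [[tx, ty, tz], ...], "twist": [twist, ...]}. A call has exactly 8 rows; each row shifts and turns the pose as measured when the row begins; what a row does not reach is not made up. A row lasts 1/8 s, in which the tool goes at most 62.5 mm and 10.7 degrees, less where a joint would pass 70% of its speed; a pose out of reach is approached as far as the arm can. A call with a number of a shift or a turn outside -1 to 1 is refused whole. A call with a gripper value outside its range is refused whole. OPENING is the closure in counts, from 0 (fully open) to 255 (shut), set as the call begins (- or left out, the last holds). The fingers move at their own pace and stop on an object; the grip force is fixed at half the most. Time passes only in rows, so rows that do not move let the fingers close, or fill a call up. It gives the time, the measured TCP pose, the force and the opening at its end, in the units of the state.
- get_obs(): the state, without advancing time (a new reading comes with each control period).
- capture(name): name is "scene" or "top" or "wrist"; returns a dict with "img" (400x640x3 uint8, red, green, blue), "vertical_fov" (degrees; the focal length in pixels is half the picture's height over the tangent of half this angle, whatever the lens; pixels are square), "cx", "cy" (the principal point, pixels), "distortion" ([k1, k2, p1, p2, k3] as OpenCV has them; the pictures are not rectified), "world_from_camera" (4x4, takes a point from camera to world coordinates). Camera axes: x right, y up, looking along -z (the intrinsics and any distortion apply to the point x, -y, -z); pixel columns grow to the right and rows downward; lengths in mm; the calibration is good to about 2 mm. A picture is of the moment at which its call begins. There is no depth.
- close_job(): hands the job in, once; it reports no verdict.
Trained networks look in the newest picture that a camera, given by its name, has taken for a name from the list of things; names that differ only in an ending like _2 or _b are one class to them, and where a whole thing is asked for, a point or a joint stands for the part that bears it (a point fixed in the world has none). Each returns a list of dicts, best first, with "score" (0 to 1); they miss things now and then, are a little off and sometimes report something else, mostly with a low value. They report only what shows in the picture. A call takes as long as a camera call. They do not tell look-alikes from the thing itself.
- search_frame(camera, label): "position" ([x, y, z] in mm, in the coordinates of the camera as it stood for that picture, good to about 4 mm: the middle of the surface that is visible of it).
- spot_point(camera, label): "position" ([x, y, z] in mm, in the coordinates of the camera as it stood for that picture, good to about 4 mm: a listed point, or the origin of a listed thing).
The state is a dict: "time": time; "joint_positions": joint angles; "dq": joint speeds; "tau": joint torques, N m; "tool_pos": TCP position; "tcp_rot": TCP orientation; "contact_force": force on the tool from outside, world axes, zero at the start; "moment": the same for the moment, N m; "grip_width": finger opening in mm.
Only numpy, scipy, OpenCV 4.12 (cv2) and the standard library are available. Lean on these libraries where they do the work, as an engineer would, in place of code of your own. Each camera call takes 0.05 s, during which the arm holds its last target.

## Working session

There is one attempt and no reset: what is moved stays moved. The work goes in short steps, Python scripts to look and compute and a shell command to move; the robot and the scene stay as the last step left them, time stands still between calls to the robot, and variables do not carry over. Pictures are saved under pics/ and viewed, and the job is handed in when it is done.

```bash
mkdir -p pics
cat > h.py <<'E'
from plant import *
import numpy as np, cv2
def snap(c,fn):
    d=capture(c); cv2.imwrite('pics/'+fn,cv2.cvtColor(d['img'],cv2.COLOR_RGB2BGR)); return d
def w(d,p):
    T=np.array(d['world_from_camera']); return (T@np.append(p,1))[:3]
E
python3 - <<'E'
from h import *
for c in ['scene','top']:
    d=snap(c,c+'1.png')
    for l in ['rack','bar_end','stop_plate','release_top','push_wall','jar_1_mid','shaker_mid','cup_mid','mug_mid']:
        print(c,l,[(np.round(w(d,r['position'])).tolist(),round(r['score'],2)) for r in spot_point(c,l)][:5])
o=get_obs();print(o['time'],o['tool_pos'],o['tcp_rot'],o['grip_width'])
E
```

```text
scene rack []
scene bar_end [([587.0, -159.0, 68.0], 0.62)]
scene stop_plate [([550.0, -21.0, 71.0], 0.91)]
scene release_top [([519.0, 20.0, 89.0], 0.73)]
scene push_wall [([518.0, 49.0, 100.0], 0.79)]
scene jar_1_mid [([584.0, -156.0, 67.0], 0.63)]
scene shaker_mid [([438.0, 86.0, 44.0], 0.97)]
scene cup_mid [([299.0, -209.0, 29.0], 0.5)]
scene mug_mid [([321.0, -394.0, 49.0], 0.96)]
top rack [([552.0, 12.0, 2.0], 0.97)]
top bar_end [([520.0, 202.0, 60.0], 0.75)]
top stop_plate [([554.0, -29.0, 67.0], 0.74), ([522.0, 204.0, 62.0], 0.55)]
top release_top [([520.0, 19.0, 85.0], 0.54)]
top push_wall [([522.0, 51.0, 99.0], 0.74)]
top jar_1_mid [([586.0, -162.0, 65.0], 0.69)]
top shaker_mid [([447.0, 84.0, 44.0], 0.77), ([552.0, 12.0, 4.0], 0.57)]
top cup_mid [([296.0, -210.0, 26.0], 0.64), ([584.0, -115.0, 65.0], 0.34)]
top mug_mid [([322.0, -394.0, 51.0], 0.9), ([455.0, -317.0, 51.0], 0.89), ([607.0, -297.0, 45.0], 0.86), ([448.0, -473.0, 42.0], 0.8), ([520.0, 205.0, 59.0], 0.5)]
1.0 [ 165.58154918 -498.21748931  248.74408061] [ 3.14157534e+00 -8.61659250e-05 -1.24998667e+00] 91.89182026912144
```

View pics/scene1.png

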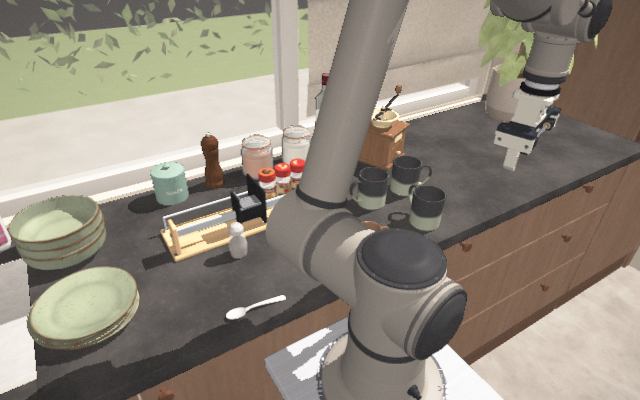

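View pics/top1.png

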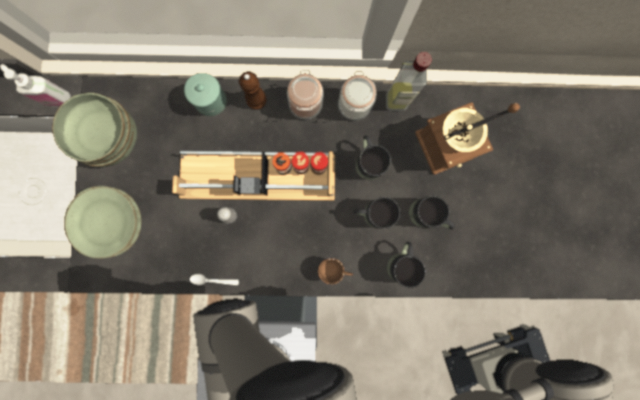

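```bash
cat >> h.py <<'E'
def px(d,u,v,z):
    f=200/np.tan(np.radians(d['vertical_fov']/2)); K=np.array([[f,0,d['cx']],[0,f,d['cy']],[0,0,1]])
    p=cv2.undistortPoints(np.array([[[u,v]]],float),K,np.array(d['distortion'],float))[0,0]
    T=np.array(d['world_from_camera']); r=T[:3,:3]@np.array([p[0],-p[1],-1]); o=T[:3,3]
    return o+r*(z-o[2])/r[2]
E
python3 - <<'E'
from h import *
d=snap('top','top2.png')
im=cv2.cvtColor(d['img'],cv2.COLOR_RGB2BGR)[140:215,165:345]
cv2.imwrite('pics/crop2.png',cv2.resize(im,None,fx=4.4,fy=4.4,interpolation=cv2.INTER_CUBIC))
E
```

```text
(no output)
```

View pics/crop2.png

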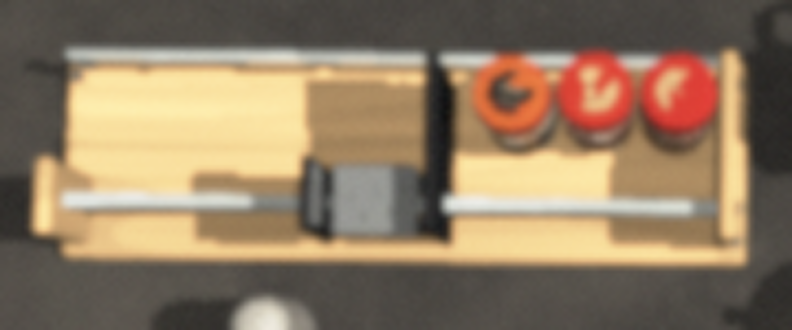

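Run:
```python
from h import *
d=capture('top')
c=lambda x,y,z:np.round(px(d,165+x/4.4,140+y/4.4,z),1)
a,b=c(65,201,70),c(715,210,70);print(a,b,np.arctan2(-(a-b)[0],(a-b)[1]))
a,b=c(68,54,50),c(715,62,50);print(a,b,np.arctan2(-(a-b)[0],(a-b)[1]))
print('pad',c(375,200,90),'pushwall top inner',c(324,197,115),'plate face',c(450,150,115),'post inner',c(54,200,90),'bar at post',c(62,201,70))
for i in range(2):
  for l in ['rack','bar_end','release_top','push_wall']:
    print(l,[(np.round(w(d,r['position'])).tolist(),round(r['score'],2)) for r in spot_point('top',l)][:2])
  d=capture('top')
print(get_obs()['time'])
```

```text
[516.7 200.7  70. ] [ 518.  -185.5   70. ] 0.0033661188244484847
[609.1 209.8  50. ] [ 611.5 -185.2   50. ] 0.006075874599811574
pad [518.2  13.9  90. ] pushwall top inner [516.5  38.9 115. ] plate face [544.7 -31.9 115. ] post inner [515.  200.2  90. ] bar at post [516.7 202.5  70. ]
rack [([557.0, 14.0, 1.0], 0.66)]
bar_end [([520.0, 204.0, 61.0], 0.57), ([584.0, -160.0, 62.0], 0.17)]
release_top [([516.0, 19.0, 84.0], 0.7), ([557.0, 13.0, 1.0], 0.68)]
push_wall [([523.0, 47.0, 97.0], 0.89)]
rack [([555.0, 11.0, -0.0], 0.56)]
bar_end [([520.0, 207.0, 61.0], 0.82), ([520.0, 17.0, 85.0], 0.72)]
release_top [([515.0, 17.0, 85.0], 0.79)]
push_wall [([524.0, 46.0, 96.0], 0.97)]
1.6
```

```bash
python3 -m handwheel '{"translation": [[0.22,0.33,0],[0.22,0.33,0],[0.22,0.33,0],[0.22,0.33,0],[0.22,0.33,0],[0.22,0.33,0],[0.22,0.33,0],[0.22,0.33,0]], "twist": [0.1,0.1,0.1,0.1,0.1,0.1,0.1,0.1]}' 255
```

```text
time: 2.6
tool_pos: [434.1, -93.3, 249.5]
tcp_rot: [3.14, -0.006, 0.038]
contact_force: [0.1, -0.8, 0.0]
grip_width: 16.3
```

```bash
python3 -m handwheel '{"translation": [[0.2,0.25,0],[0.2,0.25,0],[0.16,0.2,0],[0,0.03,0],[0,0,0],[0,0,0],[0,0,0],[0,0,0]], "twist": [-0.02,0,0,0,0,0,0,0]}' 255
python3 - <<'E'
from h import *
d=snap('wrist','wrist1.png')
for l in ['bar_end','stop_plate','release_top','push_wall']:
    print(l,[(np.round(w(d,r['position'])).tolist(),round(r['score'],2)) for r in spot_point('wrist',l)][:2])
o=get_obs();print(o['time'],o['tool_pos'],o['tcp_rot'],o['grip_width'])
E
```

```text
time: 3.6
tool_pos: [520.4, 21.5, 250.0]
tcp_rot: [3.139, -0.007, 0.011]
contact_force: [-0.5, -0.2, -1.2]
grip_width: 0.3
bar_end []
stop_plate [([555.0, -22.0, 65.0], 0.69)]
release_top [([521.0, 19.0, 90.0], 0.73)]
push_wall [([518.0, 50.0, 101.0], 0.87)]
3.85 [520.53977071  22.03340575 249.80986212] [ 3.13862724 -0.00721733  0.01231891] 0.2823568424516298
```

View pics/wrist1.png

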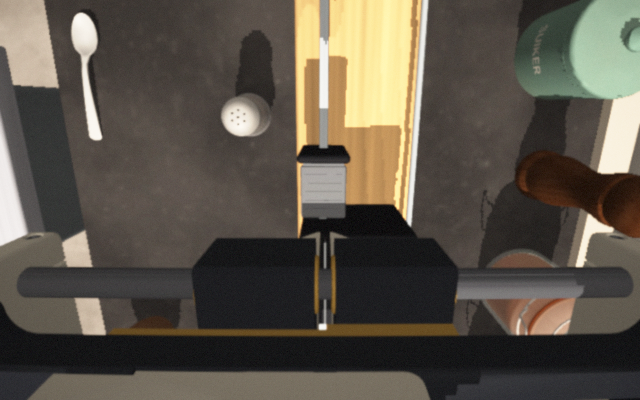

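Run:
```python
from h import *
d=capture('wrist')
p=lambda u,v,z:np.round(px(d,u,v,z),1)
print('pad corners',p(301.5,164,90),p(346,164,90),p(302,203,90),p(346,217,90))
print('pushwall inner top',p(323,162,115),'outer',p(323,147,115),'bar',p(324,50,70),p(323.5,140,70))
im=cv2.cvtColor(d['img'],cv2.COLOR_RGB2BGR)[130:250,260:420]
cv2.imwrite('pics/crop3.png',cv2.resize(im,None,fx=5,fy=5,interpolation=cv2.INTER_CUBIC))
```

```text
pad corners [501.2  42.6  90. ] [540.9  43.1  90. ] [501.5   6.4  90. ] [542.4  -6.7  90. ]
pushwall inner top [520.2  48.7 115. ] outer [520.1  60.9 115. ] bar [520.2 140.2  70. ] [520.7  62.1  70. ]
```

View pics/crop3.png

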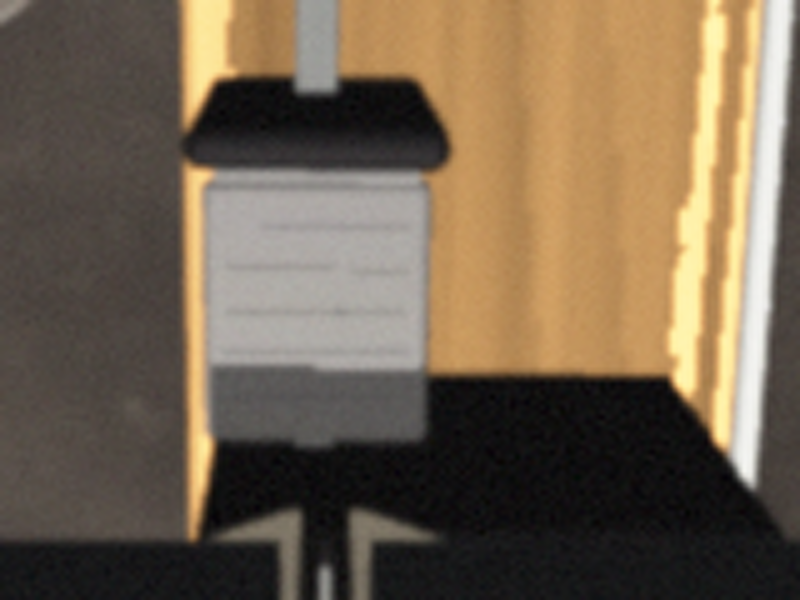

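```bash
python3 -m handwheel '{"translation": [[0,0,-0.25],[0,0,-0.25],[0,0,-0.2],[0,0,-0.15],[0,0,0],[0,0,0],[0,0,0],[0,0,0]], "twist": [-0.007,0,0,0,0,0,0,0]}' 255
python3 - <<'E'
from h import *
d=snap('wrist','wrist2.png')
o=get_obs();print(o['time'],o['tool_pos'],o['tcp_rot'],o['contact_force'])
E
```

```text
time: 4.9
tool_pos: [522.7, 22.2, 122.3]
tcp_rot: [3.138, -0.015, 0.002]
contact_force: [0.6, 0.0, 0.1]
grip_width: 0.2
4.95 [522.66870627  22.24165688 122.3298358 ] [ 3.13790531e+00 -1.48310370e-02  1.77239891e-03] [ 0.15568472 -0.64333849 -0.01402979]
```

View pics/wrist2.png

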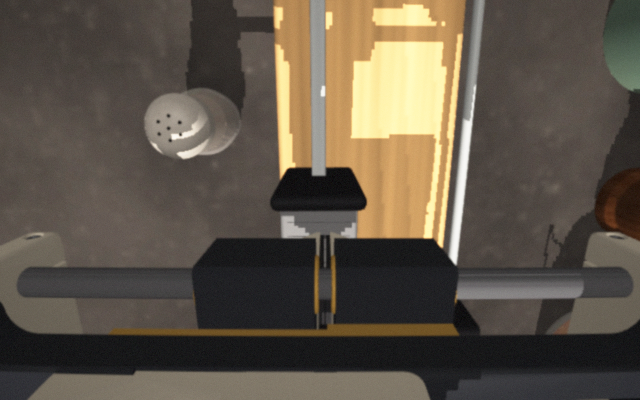

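```bash
python3 -m handwheel '{"translation": [[0,0,-0.04],[0,0,-0.04],[0,0,-0.03],[0,0,-0.02],[0,0,0],[0,0,0],[0,0,0],[0,0,0]], "twist": [0,0,0,0,0,0,0,0]}' 255; python3 -c "
from plant import *
for i in range(3): print(get_obs()['contact_force'])"
```

```text
time: 5.95
tool_pos: [523.1, 22.2, 102.8]
tcp_rot: [3.138, -0.017, 0.002]
contact_force: [-0.1, 0.5, 2.6]
grip_width: 0.5
[-0.1123445   0.48525619  2.58938371]
[-0.1123445   0.48525619  2.58938371]
[-0.1123445   0.48525619  2.58938371]
```

```bash
python3 -m handwheel '{"translation": [[0,0,-0.01],[0,0,-0.01],[0,0,0],[0,0,0],[0,0,0],[0,0,0],[0,0,0],[0,0,0]], "twist": [0,0,0,0,0,0,0,0]}' 255
python3 - <<'E'
from h import *
d=snap('wrist','wrist3.png')
print(get_obs()['contact_force'],get_obs()['tool_pos'])
E
```

```text
time: 6.95
tool_pos: [523.1, 22.2, 102.2]
tcp_rot: [3.137, -0.018, 0.002]
contact_force: [-1.1, 0.5, 4.5]
grip_width: 0.4
[-1.03618558 -0.02635792  4.84752474] [523.12002726  22.2136855  102.21354127]
```

View pics/wrist3.png

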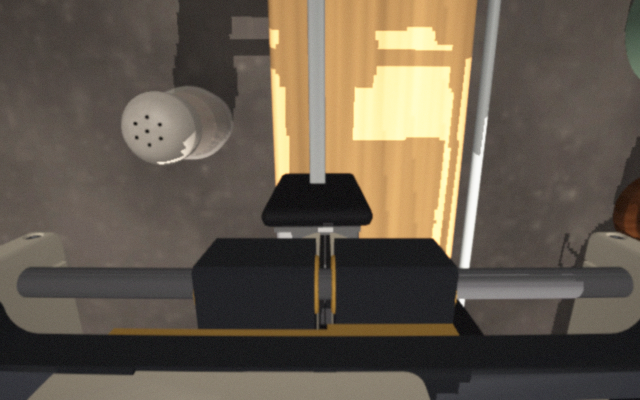

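```bash
python3 -m handwheel '{"translation": [[0,0.06,-0.005],[0,0.06,-0.005],[0,0.07,-0.005],[0,0.07,-0.005],[0,0.07,-0.005],[0,0.07,-0.005],[0,0.07,-0.005],[0,0.04,-0.005]], "twist": [0,0,0,0,0,0,0,0]}' 255
python3 - <<'E'
from h import *
d=snap('wrist','wrist4.png')
print(get_obs()['contact_force'],get_obs()['tool_pos'])
E
```

```text
time: 8.0
tool_pos: [522.8, 99.6, 102.0]
tcp_rot: [3.133, -0.02, 0.002]
contact_force: [-3.1, -1.5, 11.3]
grip_width: 0.1
[-4.4018412   1.8572545  10.67104678] [522.81092655 100.21782597 102.00341711]
```

View pics/wrist4.png

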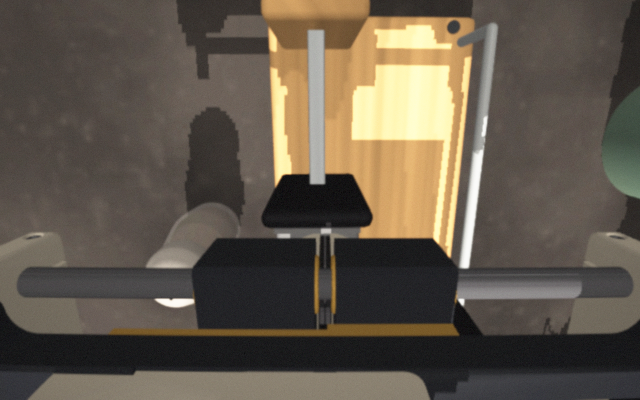

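```bash
python3 -m handwheel '{"translation": [[0,0.07,-0.002],[0,0.07,-0.002],[0,0.07,-0.002],[0,0.07,-0.002],[0,0.07,-0.002],[0,0.06,-0.002],[0,0.04,-0.002],[0,0.03,-0.002]], "twist": [0,0,0,0,0,0,0,0]}' 255
python3 - <<'E'
from h import *
d=snap('wrist','wrist5.png')
print(get_obs()['contact_force'],get_obs()['tool_pos'])
E
```

```text
time: 9.05
tool_pos: [522.7, 173.8, 102.1]
tcp_rot: [3.13, -0.022, 0.003]
contact_force: [0.5, -4.5, 5.9]
grip_width: 0.4
[-0.53955122 -1.65811639  4.82383647] [522.74913319 174.17774418 102.12911941]
```

View pics/wrist5.png

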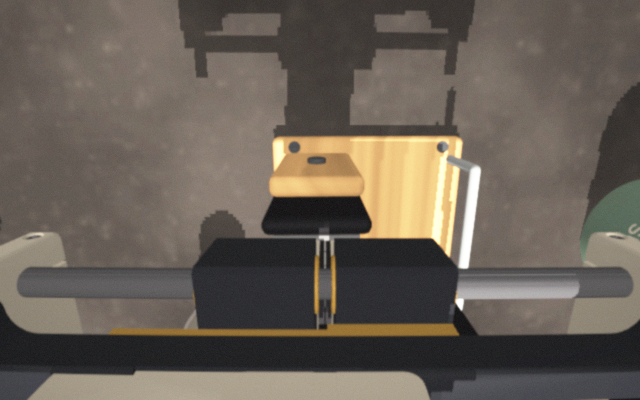

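```bash
python3 -m handwheel '{"translation": [[0,0.03,-0.002],[0,0.03,-0.002],[0,0.03,-0.002],[0,0.03,-0.002],[0,0.02,-0.002],[0,0.02,-0.002],[0,0.02,0],[0,0,0]], "twist": [0,0,0,0,0,0,0,0]}' 255
python3 - <<'E'
from h import *
d=snap('wrist','wrist6.png')
print(get_obs()['contact_force'],get_obs()['tool_pos'])
E
```

```text
time: 10.1
tool_pos: [523.8, 184.4, 102.4]
tcp_rot: [3.101, -0.02, 0.005]
contact_force: [-1.1, 0.9, 3.6]
grip_width: 0.1
[-0.77196748 -0.13272476  4.43695603] [523.77304227 184.5125341  102.34270272]
```

View pics/wrist6.png

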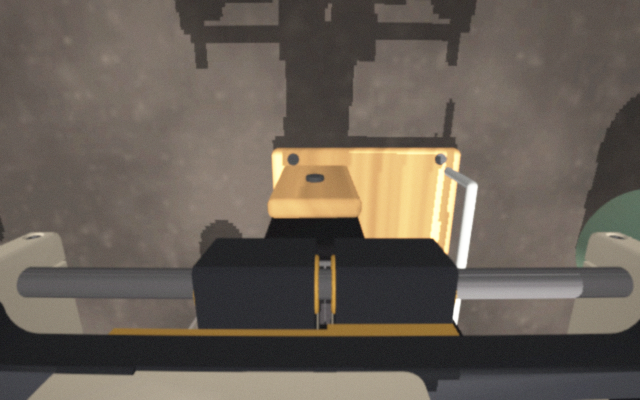

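```bash
python3 -m handwheel '{"translation": [[0,0.02,-0.002],[0,0.02,-0.002],[0,0.02,-0.002],[0,0.02,-0.002],[0,0.02,-0.002],[0,0.02,-0.002],[0,0.02,-0.002],[0,0.02,-0.002]], "twist": [0,0,0,0,0,0,0,0]}' 255
python3 - <<'E'
from h import *
d=snap('top','top7.png')
im=cv2.cvtColor(d['img'],cv2.COLOR_RGB2BGR)[120:240,145:345]
cv2.imwrite('pics/crop7.png',cv2.resize(im,None,fx=4,fy=4,interpolation=cv2.INTER_CUBIC))
print(get_obs()['contact_force'],get_obs()['tool_pos'])
E
```

```text
time: 11.15
tool_pos: [523.8, 184.5, 102.8]
tcp_rot: [3.058, -0.013, 0.009]
contact_force: [-2.6, -17.8, 9.1]
grip_width: 0.4
[ -1.26152536 -17.69511076  10.21617098] [523.75659654 184.48419303 102.7145713 ]
```

View pics/crop7.png

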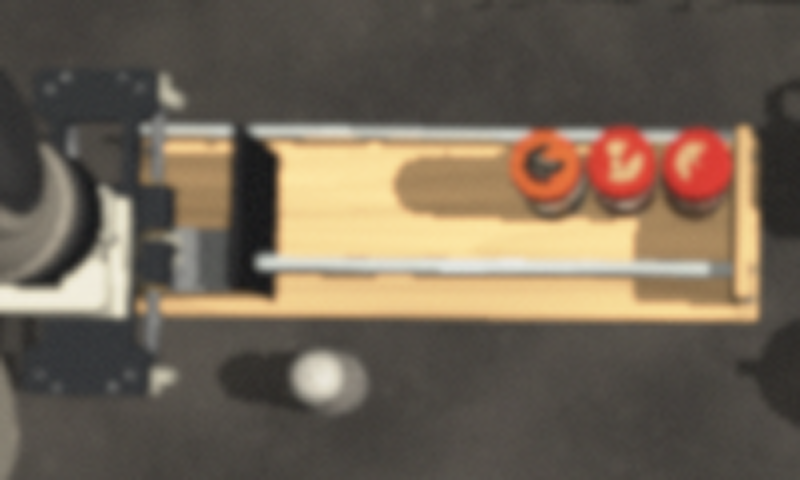

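```bash
python3 -m handwheel '{"translation": [[0,0,0],[0,0,0.03],[0,0,0.05],[0,0,0.1],[0,0,0.2],[0,0,0.3],[0,0,0.3],[0,0,0.1]], "twist": [0,0,0,0,0,0,0,0]}' 255
python3 -m handwheel '{"translation": [[-0.2,-0.3,0.1],[-0.2,-0.3,0.1],[-0.2,-0.3,0],[-0.2,-0.3,0],[-0.1,-0.3,0],[0,0,0],[0,0,0],[0,0,0]], "twist": [0,0,0,0,0,0,0,0]}' 255
python3 - <<'E'
from h import *
d=snap('top','top8.png')
c='top'
for l in ['bar_end','stop_plate','release_top','push_wall','shaker_mid','cup_mid','mug_mid','jar_1_mid']:
    print(c,l,[(np.round(w(d,r['position'])).tolist(),round(r['score'],2)) for r in spot_point(c,l)][:4])
im=cv2.cvtColor(d['img'],cv2.COLOR_RGB2BGR)[120:240,145:345]
cv2.imwrite('pics/crop8.png',cv2.resize(im,None,fx=4,fy=4,interpolation=cv2.INTER_CUBIC))
snap('scene','scene8.png')
snap('wrist','wrist8.png')
print(get_obs()['contact_force'],get_obs()['tool_pos'])
E
```

```text
time: 12.2
tool_pos: [521.8, 186.1, 271.7]
tcp_rot: [3.059, -0.011, 0.011]
contact_force: [0.7, -0.1, -1.0]
grip_width: 0.5
time: 13.2
tool_pos: [382.7, -41.2, 309.6]
tcp_rot: [3.059, -0.023, 0.016]
contact_force: [-0.1, -0.1, 0.6]
grip_width: 0.5
top bar_end [([522.0, 208.0, 62.0], 0.7)]
top stop_plate [([552.0, 123.0, 66.0], 0.7)]
top release_top [([520.0, 165.0, 90.0], 0.88)]
top push_wall [([522.0, 192.0, 100.0], 0.56), ([296.0, -211.0, 27.0], 0.56)]
top shaker_mid [([441.0, 84.0, 44.0], 0.61), ([583.0, -161.0, 63.0], 0.54), ([584.0, -115.0, 67.0], 0.35)]
top cup_mid [([296.0, -211.0, 26.0], 0.86)]
top mug_mid [([324.0, -392.0, 49.0], 0.96), ([455.0, -317.0, 50.0], 0.66), ([607.0, -300.0, 46.0], 0.62)]
top jar_1_mid [([581.0, -162.0, 64.0], 0.67)]
[-0.08752883 -0.85311478 -0.08096301] [382.38038332 -41.98285642 309.28457085]
```

View pics/crop8.png

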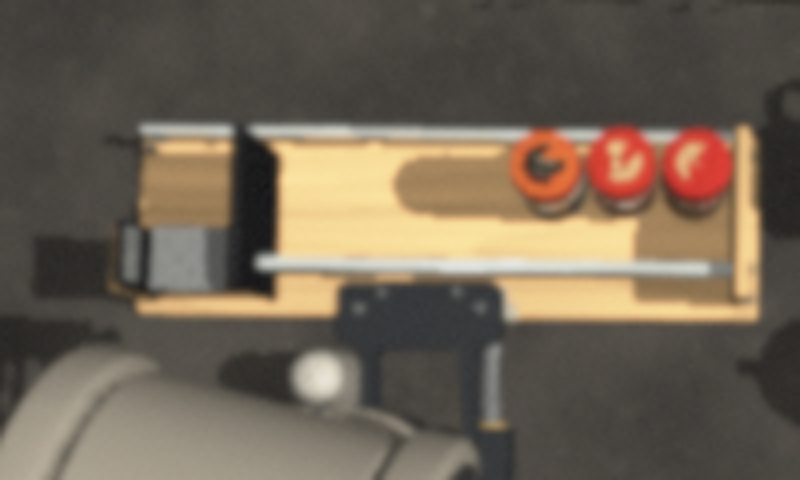

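View pics/scene8.png

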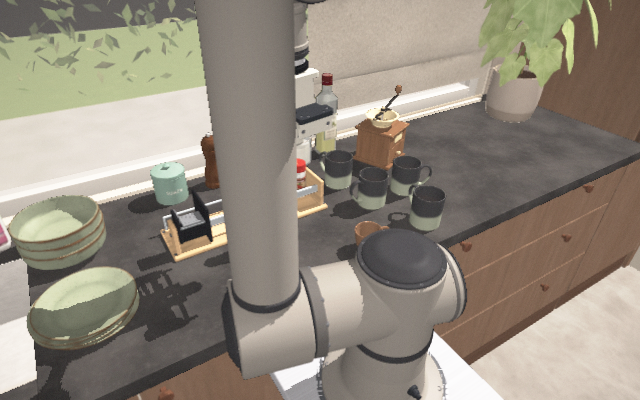

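View pics/wrist8.png

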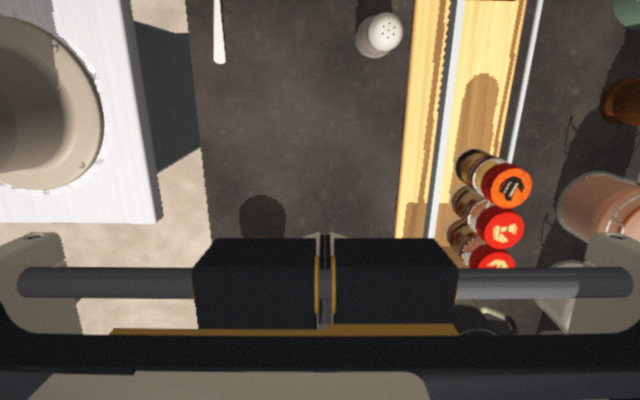

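```bash
python3 -m handwheel '{"translation": [[0.18,0.3,0],[0.18,0.3,0],[0.18,0.3,-0.1],[0.18,0.3,-0.2],[0.18,0,-0.2],[0,0,-0.1],[0,0,0],[0,0,0]], "twist": [0,0,0,0,0,0,0,0]}' 255
python3 - <<'E'
from h import *
d=snap('wrist','wrist9.png')
print(np.round(d['world_from_camera'],3).tolist(),d['vertical_fov'])
for l in ['release_top','push_wall']:
    print(l,[(np.round(w(d,r['position'])).tolist(),round(r['score'],2)) for r in spot_point('wrist',l)][:4])
im=cv2.cvtColor(d['img'],cv2.COLOR_RGB2BGR)[90:250,220:420]
cv2.imwrite('pics/crop9.png',cv2.resize(im,None,fx=3.7,fy=3.7,interpolation=cv2.INTER_CUBIC))
print(get_obs()['contact_force'],get_obs()['tool_pos'])
E
```

```text
time: 14.75
tool_pos: [522.2, 143.9, 216.9]
tcp_rot: [3.058, -0.026, 0.011]
contact_force: [0.5, 0.2, 0.6]
grip_width: 0.7
[[1.0, -0.001, -0.03, 517.874], [0.012, 0.938, 0.346, 225.253], [0.027, -0.346, 0.938, 346.71], [0.0, 0.0, 0.0, 1.0]] 61.70836963583426
release_top [([523.0, 166.0, 95.0], 0.7)]
push_wall [([518.0, 198.0, 101.0], 0.56)]
[-0.34635285 -1.07465194 -0.19888158] [522.17492959 143.84864876 217.31505295]
```

View pics/crop9.png

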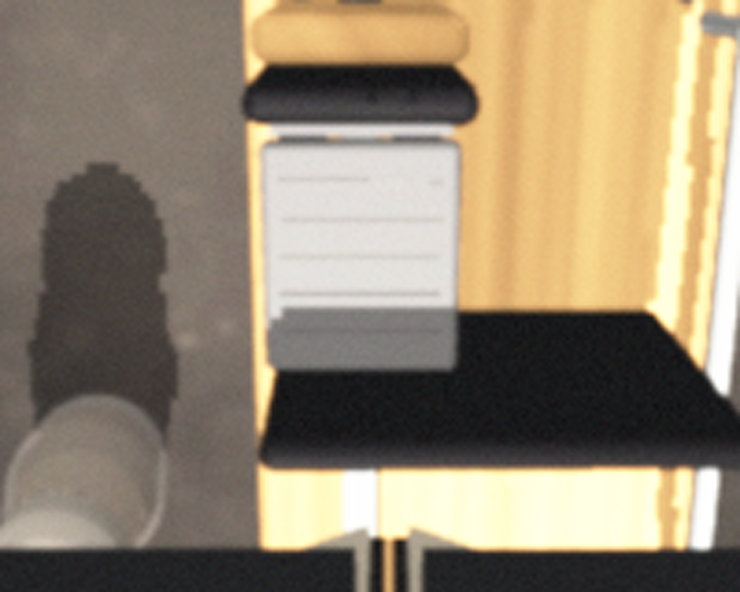

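Run:
```python
from h import *
d=capture('wrist')
q=lambda u,v,z:px(d,220+u/3.7,90+v/3.7,z)
print('wall width@115',q(478,105,115)-q(244,105,115), q(361,123,115))
print('plate top, jar face', q(420,467,111), q(420,311,115))
for z in (91,90,88,86,84):
    print(z,(q(461,143,z)-q(263,143,z))[0],(q(457,370,z)-q(270,370,z))[0],(q(360,142,z)-q(360,370,z))[1],q(360,142,z)[1],q(360,370,z)[1])
```

```text
wall width@115 [42.95629079  0.34396862  0.        ] [519.8737561  195.03183703 115.        ]
plate top, jar face [532.44104798 124.43765576 111.        ] [531.50897792 159.09796731 115.        ]
91 40.513299758514506 40.780714675689524 49.20363273943545 188.08140876679695 138.8777760273615
90 40.67149333066118 40.93995243138204 49.39575973160947 187.9365361191293 138.54077638751983
88 40.987880474954636 41.258427942767014 49.78001371595741 187.64679082379396 137.86677710783655
86 41.304267619248094 41.57690345415199 50.164267700305345 187.35704552845863 137.19277782815328
84 41.62065476354155 41.89537896553702 50.54852168465334 187.06730023312332 136.51877854846998
```

```bash
python3 -c "
from plant import *
print(close_job())"
```

```text
the job is handed in; nothing more can be done
None
```

I pressed the release paddle with the closed fingertips, pushed the stop back to the end post while holding it down, lifted straight off and handed the job in. The robot's clock read about 15 s of the 35 s allowed. No verdict came back, so what follows rests on my own checks.

- **Pressing:** the fingertips reached about 80 mm above the worktop, with roughly 4.5 N upward. That matches the paddle being fully down, and the stop had not yet moved.
- **Pushing back:** the stop ended against the post. In the last push it did not move and pushed back with about 18 N. The last pictures show the slide touching the post, with the push wall's inner face at about y = 195 mm.
- **Other things:** in the top and wrist pictures the jars and shaker are upright and in place. The detected positions of jar, shaker, cup and mug match the starting ones within the detector's error of about 4–6 mm. The hand was clear of everything, with about 0 N contact force.
- **Paddle up (weakest check):** the detector put the paddle top at 90 and then 95 mm, with 90 mm meaning up. My own sizing in the picture gave about 87–91 mm, and its apparent length at a 90 mm height matched the picture taken before pressing. So it has sprung up, but I could not rule out the pawl resting 2–3 mm down on a tooth.

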